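# Clear the sample stage and hold a cuvette in the light path

### The job

A closed petri dish was left on the round stage of the light bench: first set it gently and squarely on top of the pile of two dishes, a neat pile of three, and let go of it. Then take the cuvette out of its grey stand, touching it on its two frosted faces only, never on the clear ones, and hold it still and upright in the light path, midway between the two lens tubes, centred on the beam with its clear faces square to it. Finish while holding it there, touching nothing else, and leave the jar, the tub and the wire rack where they are.

Things in the scene. Friction and masses are not known exactly. Their poses are not given: they have to be found in the camera images.
- dish_left_center (a point): Centre (half-way up) of the left-over petri dish, a closed clear round dish 60 mm in diameter and 18 mm tall with a pale tan filling, 40 g, rigid, flat above and below. It starts lying on the round stage of the light bench, roughly centred, overhanging it by about 8 mm all round. z axis up.
- dish_mid_center (a point): Centre (half-way up) of the upper dish of the pile of two at the start; the same kind of dish, 60 mm in diameter, 18 mm tall, lying on the lower dish. z axis up.
- dish_low_center (a point): Centre (half-way up) of the lower dish of the pile, lying on the table; the same kind of dish.
- cuvette_center (a point): Centre (half-way up) of the cuvette, a 30 g glass cell 22.5 (x) by 12.5 (y) by 45 mm tall (z), with a 2 mm stopper on top. Its wide faces (+y and -y, 20.5 mm wide, 12.5 mm apart) are whitish frosted glass, the ones to grip; its narrow faces (+x and -x) are clear windows for the light. It starts upright in the stand's slot, 35 mm standing out.
- stand: Grey plastic cuvette stand, a fixed block 80 (x) by 60 (y) by 22 mm tall, on the table; its origin is the centre of its underside. A slot 10 mm deep (2 mm wider and longer than the cuvette) in the middle of its top holds the cuvette, the cuvette's x axis along the stand's x axis.
- beam (a point): Point on the axis of the light beam midway between the two lens tubes of the light bench, 82 mm above the table and 32 mm above the stage. The beam runs level along this frame's y axis; x is level across the beam, z up. The tubes are 32 mm in diameter and the gap between them is 104 mm.
- lightbench: Light bench, fixed; origin: centre of its underside, right below the beam point, same axes. Dark base plate 90 (x) by 310 (y) by 12 mm; in its middle a round black stage 44 mm in diameter, top 50 mm above the table; centred 107 mm to +y and -y two housings (lamp, detector) 64 (x) by 86 (y) mm, tops 109 mm above the table, each with a lens tube on its inner face at beam height.
- reagent: Bystander: amber glass jar with a black cap, 48 mm in diameter, 85 mm tall; origin at the centre of its underside. Leave it alone.
- tub: Bystander: open white plastic tub, 92 mm in diameter at the rim, 62 mm tall; origin at the centre of its underside. Leave it alone.
- tuberack: Bystander: empty white wire test-tube rack, 60 (x) by 130 (y) by 59 mm tall; origin at the centre of its underside. Leave it alone.

How it is judged (in metres and radians):
On the way:
1. the left-over dish lies squarely on top of the pile of two, let go (horizontal distance between dish_left_center and dish_mid_center below 0.006 m and horizontal distance between dish_mid_center and dish_low_center below 0.006 m and height (world z) of dish_left_center between 0.042 and 0.048 m and height (world z) of dish_mid_center between 0.024 and 0.03 m and angle between dish_left_center's own z axis and vertical below 0.06 rad and contact force between the fingers and dish_left below 0.1 N and linear speed of dish_left below 0.02 m/s and contact force between the fingers and cuvette below 0.1 N and z of cuvette_center in the frame of stand between 0.032 and 0.037 m and horizontal distance between cuvette_center and stand below 0.004 m), for 0.3 s.
At the end, for the whole second after the job is handed in: Pile of three upright, each dish within 6 mm of the next, top one released. Cuvette held by the fingers, still: within 6 mm of the beam sideways, -8 to +10 mm in height, 15 mm of midway between tubes; long axis within 0.14 rad of the beam, tilt under 0.14 rad; cuvette and fingers clear of the bench (horizontal distance between dish_left_center and dish_mid_center below 0.006 m and horizontal distance between dish_mid_center and dish_low_center below 0.006 m and height (world z) of dish_left_center between 0.042 and 0.048 m and height (world z) of dish_mid_center between 0.024 and 0.03 m and angle between dish_left_center's own z axis and vertical below 0.06 rad and contact force between the fingers and dish_left below 0.1 N and linear speed of each of dish_left, cuvette below 0.02 m/s and x of cuvette_center in the frame of beam between -0.006 and 0.006 m and y of cuvette_center in the frame of beam between -0.015 and 0.015 m and z of cuvette_center in the frame of beam between -0.008 and 0.01 m and angle between the x axis of cuvette_center and the y axis of beam, either way round below 0.14 rad and angle between cuvette_center's own z axis and vertical below 0.14 rad and contact force between the fingers and cuvette above 0.5 N and contact force between cuvette and lightbench below 0.05 N and contact force between each of the fingers, the arm and lightbench below 0.1 N); the arm keeps its last pose, push and grip.
It fails at once if the dish is dropped (falls free by more than about 15 mm) (linear speed of dish_left above 0.55 m/s and contact force between the fingers and dish_left below 0.05 N).
It fails at once if a finger or the arm touches the cuvette's clear faces (more than 0.5 N) (contact force between any of the fingers, the arm and cuvette_c0 above 0.5 N).
It fails at once if the jar, the tub or the wire rack is moved by more than 20 mm or tipped (distance of any of reagent, tub, tuberack from where it was at the start of the episode above 0.02 m or angle between any of reagent, tub, tuberack's own z axis and vertical above 0.3 rad).
It also fails if it takes over 64 s, if anything falls off the work surface, if the arm or the gripper's body presses on something with over 40 N, if the wrist force passes 120 N, or if a joint passes its speed limit or range.

### The arm

A 6-joint arm with a two-finger parallel gripper is mounted at the origin on the work surface. World frame = base frame: x ahead of the robot, y to its left, z up, the work surface at z = 0. Lengths are in mm, angles in rad, forces in N, time in s.
With the tool pointing down it reaches from about 350 to 875 mm from the base axis. Payload 4.2 kg.
Tool frame: the origin (TCP) lies between the finger pads; the fingertips stand 25 mm ahead of it and the grasp point (between the pads) lies 6 mm ahead of it; y points along the fingers, z is the direction in which the jaws open and shut, and the axes are right-handed (so a half turn about y gives the same grasp; the last joint's range is limited). The gripper opens to 85 mm and grips with 20 to 120 N. Pads are 22 mm wide; open, the fingers measure 114 mm over their backs; the gripper's body (76 mm by 85 mm) begins 54 mm behind the grasp point. The pads swing forward as they close: fully open they stand 13 mm farther back than shut.
Start: joints at [-1.044, 0.385, 0.008, 0, -1.194, -0.259], TCP at [165.398, -602.696, 256.312] pointing down, gripper open.
Joint ranges: [-3.14, 3.14], [-1.21, 2.06], [-1.07, 1.41], [-3.16, 2.05], [-2.99, -0.16], [-3.1, 3.1]. Speed limits (rad/s): [2.79, 2.79, 3.14, 3.14, 3.14, 3.14].

### API

Orientations are given as [roll, pitch, yaw] about the fixed x, y, z axes, in that order (R = Rz(yaw) Ry(pitch) Rx(roll)).
In Python, from rig import robot gives the robot as it stands.
- The arm moves only by the tool jog_arm, never from a script. Its arguments are lists of equal length, an entry for each row: "travel": the shift along the tool's x, y, z in units of 40 mm (1.0 is 40 mm), a list of three; "angular": the turn, a rotation vector about the tool's x, y, z in units of 6 degrees (1.0 is 6 degrees), a list of three. In form: {"travel": [[x, y, z], ...], "angular": [[rx, ry, rz], ...]}. A call has 1 to 20 rows; each row is the pose to reach, as a shift and turn from the pose measured when the call began, along the tool's axes at that moment; what a row does not reach only later rows make up. A row lasts 1/12 s, in which the tool goes at most 41.7 mm and 7.16 degrees, less where a joint would pass 70% of its speed; a pose out of reach is approached as far as the arm can. A call with a gripper value outside its range is refused whole. "jaw" is the closure, from 0 (fully open) to 1 (shut), set as the call begins (left out, the last holds). The fingers move at their own pace and stop on an object; "newtons" is the grip in N (left out, the last holds). Time passes only in rows, so rows that repeat a pose let the fingers close. It gives the time, the measured TCP pose, the force and the opening at its end, in the units of the state.
- robot.state(): the state, without advancing time (a new reading comes with each control period).
- robot.camera(name): name is "side" or "top" or "wrist"; returns the picture (480x640x3 uint8, red, green, blue); there is no depth.
- robot.camera_info(name): a dict with "K" (3x3 intrinsics, pixels), "extrinsics" (4x4, takes a point from camera to world coordinates); the wrist camera has in their place "hand_eye" (4x4, takes a point from camera to tool coordinates, whose origin is the TCP and whose axes are the tool frame's). Camera axes: x right, y down, z forward; pixel columns grow to the right and rows downward; lengths in mm; the calibration is good to about 2 mm. A picture is of the moment at which its call begins: read the wrist's pose just before it. camera_info takes no time and is no camera call.
- robot.hand_in(): hands the job in, once; it reports no verdict.
The state is a dict: "time_s": time; "joint_positions": joint angles; "qd": joint speeds; "joint_efforts": joint torques, N m; "tcp_pos": TCP position; "orientation": TCP orientation; "wrist_force": force on the tool from outside, world axes, zero at the start; "moment": the same for the moment, N m; "opening": finger opening in mm.
Only numpy, scipy, OpenCV 4.12 (cv2) and the standard library are available. Lean on these libraries where they do the work, as an engineer would, in place of code of your own. Each camera call takes 0.05 s, during which the arm holds its last target. There are 200 camera calls.

## Working session

There is one attempt and no reset: what is moved stays moved. The work goes in short steps, Python scripts to look and compute and a tool call to move; the robot and the scene stay as the last step left them, time stands still between calls to the robot, and variables do not carry over. Pictures are saved under pics/ and viewed, about 8 in all and at most 12, crops included, and the job is handed in when it is done.

Besides the shell and the picture viewer there is one more tool, called after "Request:" as name(argument=value, ...), one argument or row to a line, values as JSON. jog_arm: Moves the arm, as the interface text tells. Its arguments: {"type":"object","properties":{"travel":{"type":"array","items":{"type":"array","items":{"type":"number"}}},"angular":{"type":"array","items":{"type":"array","items":{"type":"number"}}},"jaw":{"type":"number"},"newtons":{"type":"number"}},"required":["travel","angular"]}

```bash
mkdir -p pics; ls
cat > h.py <<'E'
import numpy as np, cv2
from rig import robot
from scipy.spatial.transform import Rotation as R
def T():
    s=robot.state(); M=np.eye(4); M[:3,:3]=R.from_euler('xyz',s['orientation']).as_matrix(); M[:3,3]=s['tcp_pos']; return M
def shot(n,f):
    M=T(); im=robot.camera(n); i=robot.camera_info(n)
    E=np.array(i['extrinsics']) if n!='wrist' else M@np.array(i['hand_eye'])
    np.savez('pics/'+f+'.npz',K=i['K'],E=E); cv2.imwrite('pics/'+f+'.png',im[:,:,::-1]); return im
def ray(f,u,v,z):
    d=np.load('pics/'+f+'.npz'); r=d['E'][:3,:3]@np.linalg.inv(d['K'])@np.array([u,v,1.]); o=d['E'][:3,3]
    return o+r*(z-o[2])/r[2]
def proj(f,p):
    d=np.load('pics/'+f+'.npz'); c=np.linalg.inv(d['E'])@np.append(p,1.); q=d['K']@c[:3]; return q[:2]/q[2]
def move(p,Rw):  # travel/angular units for target
    M=T(); return (M[:3,:3].T@(np.array(p)-M[:3,3])/40).round(3),(R.from_matrix(M[:3,:3].T@Rw).as_rotvec(degrees=True)/6).round(3)
E
python3 - <<'E'
from h import *
np.set_printoptions(precision=3,suppress=True)
for n in('top','side'): shot(n,n+'0'); d=np.load(f'pics/{n}0.npz'); print(d['K'],d['E'])
print(T(),robot.state()); print(robot.camera_info('wrist'))
E
```

```text
pics
[[451.63    0.    318.539]
 [  0.    451.63  240.414]
 [  0.      0.      1.   ]] [[   0.021   -0.983    0.183  299.285]
 [  -1.      -0.022   -0.001  -22.92 ]
 [   0.005   -0.183   -0.983 1119.231]
 [   0.       0.       0.       1.   ]]
[[502.114   0.    310.915]
 [  0.    502.114 241.257]
 [  0.      0.      1.   ]] [[ -0.987  -0.092   0.132 376.249]
 [ -0.161   0.502  -0.85  863.798]
 [  0.011  -0.86   -0.511 595.525]
 [  0.      0.      0.      1.   ]]
[[   0.964   -0.001   -0.264  165.266]
 [   0.264    0.002    0.964 -602.259]
 [  -0.      -1.       0.002  255.293]
 [   0.       0.       0.       1.   ]] {'time_s': 0.1, 'joint_positions': array([-1.044,  0.386,  0.007, -0.   , -1.194, -0.259]), 'qd': array([-0.   , -0.001,  0.001,  0.001,  0.001, -0.001]), 'joint_efforts': array([ -0.   , -39.332,  18.893,   4.198,  -0.003,   0.   ]), 'tcp_pos': array([ 165.266, -602.259,  255.293]), 'orientation': array([-1.569,  0.   ,  0.268]), 'wrist_force': array([ 0.512, -0.152, -0.354]), 'moment': array([-0.047, -0.027, -0.06 ]), 'opening': 85.62824821221645}
{'K': array([[351.566,   0.   , 322.059],
       [  0.   , 351.566, 242.219],
       [  0.   ,   0.   ,   1.   ]]), 'hand_eye': array([[  -0.001,    0.945,    0.327,  -83.453],
       [   0.   ,   -0.327,    0.945, -117.861],
       [   1.   ,    0.001,   -0.   ,    1.335],
       [   0.   ,    0.   ,    0.   ,    1.   ]])}
```

View pics/top0.png

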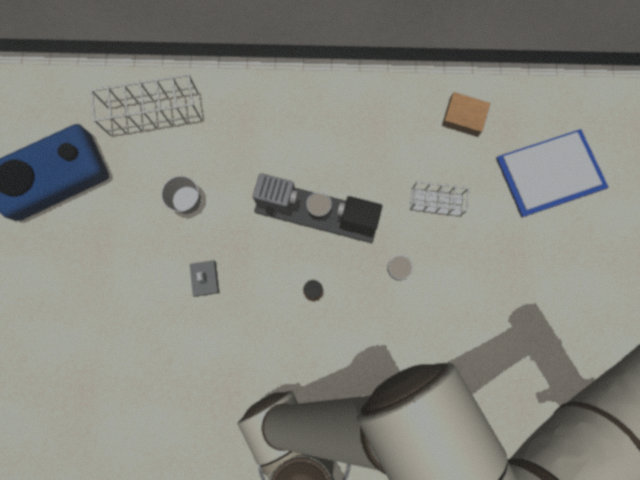

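View pics/side0.png

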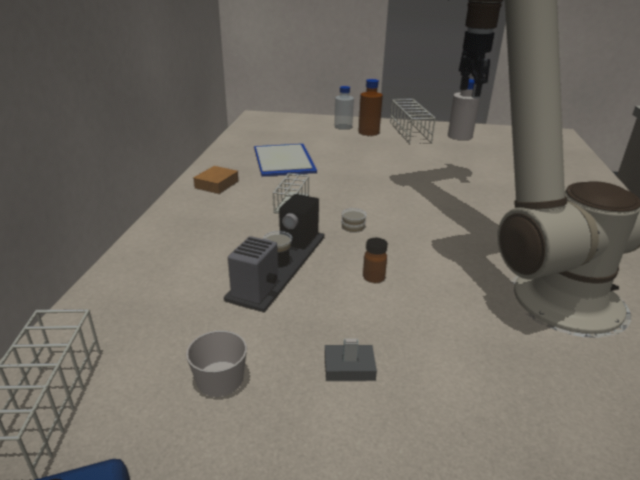

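Top view: dish at (319,205), pile (400,268), stand (204,278) with the cuvette at about (201,275), housings (274,190) and (361,216), jar (313,290), tub (182,195), rack (439,198). The side view agrees. I'll start with rough positions.

Run:
```python
from h import *
np.set_printoptions(precision=3,suppress=True)
for n,u,v,z in [('dish',319,205,68),('pile',400,268,36),('stand',204,278,22),('cuv',200,275,57),('h1',274,190,109),('h2',361,216,109),('jar',313,290,85),('tub',182,195,62),('rack',439,198,40)]:
    print(n,ray('top0',u,v,z))
im=cv2.imread('pics/top0.png')
c=im[160:310,170:480]; cv2.imwrite('pics/c.png',cv2.resize(c,None,fx=2.5,fy=2.5,interpolation=cv2.INTER_CUBIC))
# stand contour
g=cv2.cvtColor(im,cv2.COLOR_BGR2GRAY); m=np.zeros_like(g); m[255:305,185:225]=(g[255:305,185:225]<110)*255
r=cv2.minAreaRect(max(cv2.findContours(m,0,2)[0],key=cv2.contourArea)); print(r,[ray('top0',*p,22)[:2] for p in cv2.boxPoints(r)])
```

```text
dish [581.517 -23.469  68.   ]
pile [ 437.576 -222.343   36.   ]
stand [404.416 252.05   22.   ]
cuv [407.926 253.165  57.   ]
h1 [604.08   81.792 109.   ]
h2 [ 546.603 -120.559  109.   ]
jar [376.417 -14.009  85.   ]
tub [600.575 308.872  62.   ]
rack [ 613.698 -320.331   40.   ]
((204.6461944580078, 278.1692810058594), (32.00096130371094, 25.799224853515625), 82.87498474121094) [array([438.152, 288.886]), array([447.413, 226.909]), array([370.306, 212.45 ]), array([361.286, 273.661])]
```

```bash
cat >> h.py <<'E'
def down(deg):  # tool y down, jaw (z) at world angle deg
    a=np.radians(deg); z=np.array([np.cos(a),np.sin(a),0]); y=np.array([0,0,-1.]); return np.stack([np.cross(y,z),y,z],1)
E
python3 -c "
from h import *
print(move([580,-22,200],down(164)))"
```

```text
(array([13.836,  1.403, 11.245]), array([-1.900e-02, -9.778e+00,  9.000e-03]))
```

View pics/c.png

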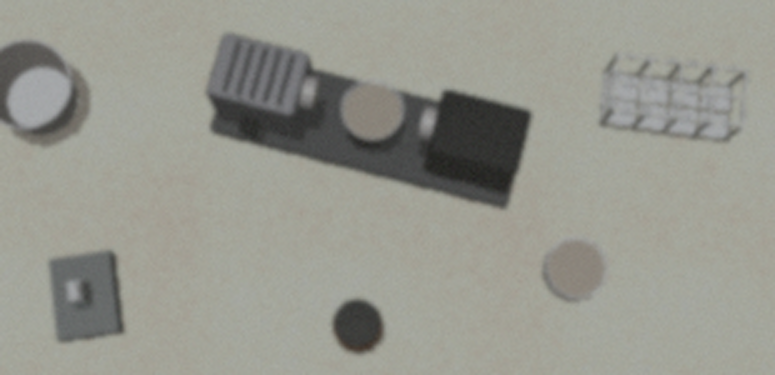

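The crop confirms the layout: the stand's long side runs near world x, and the bench axis tilts about 74°. Moving above the dish.

Request:
jog_arm(
  travel=[
    [13.84, 1.4, 11.25],
    [13.84, 1.4, 11.25],
    [13.84, 1.4, 11.25],
    [13.84, 1.4, 11.25],
    [13.84, 1.4, 11.25],
    [13.84, 1.4, 11.25],
    [13.84, 1.4, 11.25],
    [13.84, 1.4, 11.25],
    [13.84, 1.4, 11.25],
    [13.84, 1.4, 11.25],
    [13.84, 1.4, 11.25],
    [13.84, 1.4, 11.25],
    [13.84, 1.4, 11.25],
    [13.84, 1.4, 11.25],
    [13.84, 1.4, 11.25],
    [13.84, 1.4, 11.25],
    [13.84, 1.4, 11.25],
    [13.84, 1.4, 11.25],
    [13.84, 1.4, 11.25],
    [13.84, 1.4, 11.25],
  ],
  angular=[
    [0, -9.78, 0],
    [0, -9.78, 0],
    [0, -9.78, 0],
    [0, -9.78, 0],
    [0, -9.78, 0],
    [0, -9.78, 0],
    [0, -9.78, 0],
    [0, -9.78, 0],
    [0, -9.78, 0],
    [0, -9.78, 0],
    [0, -9.78, 0],
    [0, -9.78, 0],
    [0, -9.78, 0],
    [0, -9.78, 0],
    [0, -9.78, 0],
    [0, -9.78, 0],
    [0, -9.78, 0],
    [0, -9.78, 0],
    [0, -9.78, 0],
    [0, -9.78, 0],
  ],
  jaw=0,
  newtons=30,
)

```text
time_s: 1.77
tcp_pos: [579.6, -21.6, 199.4]
orientation: [-1.568, -0.001, 1.293]
wrist_force: [-0.3, -0.6, -0.3]
opening: 85.4
```

```bash
python3 -c "
from h import *
print(T().round(3),robot.state()['joint_positions'].round(2)); print(move([580,-22,200],down(164)))
shot('wrist','w1')"
```

```text
[[ 2.75000e-01 -3.00000e-03 -9.62000e-01  5.79574e+02]
 [ 9.62000e-01  2.00000e-03  2.75000e-01 -2.16070e+01]
 [ 1.00000e-03 -1.00000e+00  3.00000e-03  1.99353e+02]
 [ 0.00000e+00  0.00000e+00  0.00000e+00  1.00000e+00]] [ 0.24  0.36 -0.19 -0.   -1.03 -0.52]
(array([-0.007, -0.016, -0.013]), array([-0.029,  0.01 ,  0.008]))
```

View pics/w1.png

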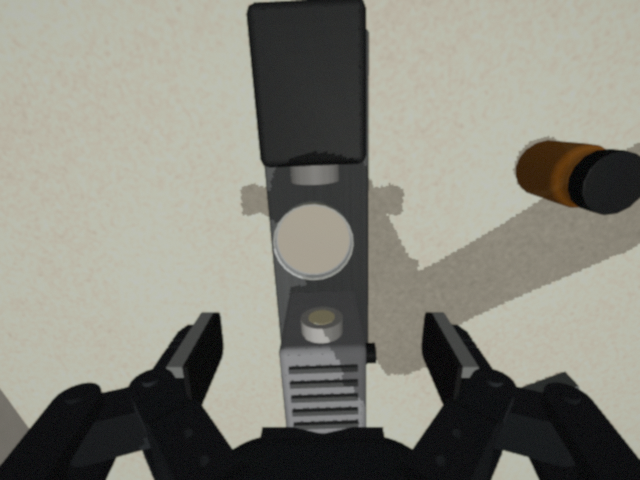

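Wrist view: dish circle at about (313,241); black housing inner top corners about (262,165) and (365,162); grey housing's about (281,350) and (368,346).

```bash
cat > m.py <<'E'
from h import *
import sys
def tan(f,z,box):
    im=cv2.imread(f'pics/{f}.png').astype(int); x0,y0,x1,y1=box
    g=im[y0:y1,x0:x1]; m=((g[...,2]-g[...,0]>18)&(g[...,2]>120)).astype(np.uint8)
    m=cv2.morphologyEx(m,cv2.MORPH_OPEN,np.ones((3,3),np.uint8))
    c=max(cv2.findContours(m,0,1)[0],key=cv2.contourArea).reshape(-1,2)+[x0,y0]
    P=np.array([ray(f,*p,z)[:2] for p in c]); (a,r)=cv2.minEnclosingCircle(P.astype(np.float32))
    A=np.c_[2*P,np.ones(len(P))]; s=np.linalg.lstsq(A,(P**2).sum(1),rcond=None)[0]
    print(f,'enclosing',np.round(a,1),round(r,1),'fit',s[:2].round(1),np.sqrt(s[2]+s[0]**2+s[1]**2).round(1))
E
python3 - <<'E'
from m import *
tan('w1',66,(264,196,364,290))
a,b,c,d=[ray('w1',*p,109)[:2] for p in [(262,165),(365,162),(281,350),(368,346)]]
print(a,b,c,d,np.linalg.norm(a-b),np.linalg.norm(c-d),np.linalg.norm(a-c))
ax=(c+d-a-b)/2; print('mid',(a+b+c+d)/4,ax,np.degrees(np.arctan2(ax[1],ax[0])))
# edges of base plate z=12 by brightness at some rows
g=cv2.imread('pics/w1.png',0)
for v in (200,215,265,280): print(v,g[v,258:290:2],g[v,356:384:2])
for v in (20,80,140): print(v,g[v,240:272:2],g[v,354:380:2])
E
```

```text
w1 enclosing [586.5 -21.1] 26.4 fit [586.5 -21.1] 25.8
[597.06996734 -87.20143727] [538.99035684 -72.45056755] [625.99847854  37.13622534] [566.5916749   50.69920796] 59.92352888271257 60.93539870997932 127.6585802143617
mid [582.16261941 -17.95414288] [ 28.26491463 123.74371906] 77.13351948171132
200 [132 135 136 135 125  65  50  56  52  55  52  55  56  55  55  56] [ 57  56  55  55  57  53 101 132 135 136 134 131 130 131]
215 [189 189 186 175 154 116  53  53  54  56  54  55  63 115 152 157] [ 56  56  53  55  57  54 102 135 132 131 133 135 136 135]
265 [184 185 186 186 189 189 188 181 100  81  82  95 153 157 133 145] [ 55  54  52  53  56  54 103 134 132 132 132 132 133 133]
280 [189 188 188 188 189 188 187 187 161  80  82  81  83  82  85  82] [ 54  55  54  52  54  51 104 135 133 131 132 136 134 133]
20 [184 184 184 152  36  27  33  39  41  40  40  42  43  41  41  43] [ 47  46  44  36  30  35 143 182 182 182 181 179 179]
80 [189 187 187 187 186 186 152  32  32  35  42  42  43  44  44  45] [ 49  48  47  39  32  22  56 123 178 183 185 186 187]
140 [187 186 186 187 187 189 189 189 187 140  28  31  40  44  42  43] [ 53  50  52  45  35  24  56 128 185 189 188 188 188]
```

Run:
```python
from m import *
L=[ray('w1',u,v,12)[:2] for u,v in [(267.5,200),(274.5,280)]]; Rr=[ray('w1',368.2,v,12)[:2] for v in(200,280)]
for q in (L,Rr): d=q[1]-q[0]; print(q,np.degrees(np.arctan2(*d[::-1])))
n=np.array([np.sin(np.radians(76)),-np.cos(np.radians(76))]); print('width',n@(L[0]-Rr[0]),n@(L[1]-Rr[1]), 'centre across at', (L[0]+Rr[0]+L[1]+Rr[1])/4)
# red/tan dish top rim: bright ring extents
g=cv2.imread('pics/w1.png',0); print(g[240,265:285],g[240,344:362],g[198:214,313],g[270:288,313])
H=[ray('w1',u,v,109)[:2] for u,v in [(247,20),(259,140),(365.5,20),(367.5,140)]]
print(H,[np.degrees(np.arctan2(*(H[i+1]-H[i])[::-1])) for i in (0,2)])
```

```text
[array([620.9152439, -50.5564836]), array([639.48704515,  24.76229796])] 76.14854735801869
[array([535.51216347, -26.22451799]), array([553.52459268,  49.30893596])] 76.58720771511135
width 88.75267919614554 89.34736944762074 centre across at [587.3597613   -0.67744192]
[186 189 187 187 184 164 126 102 125 142 140 145 155 160 160 160 160 160
 160 160] [160 160 161 160 158 153 142 138 134 103  68  56  56  56  54  54  54  53] [ 55  52  59  66  78  99 132 155 160 161 161 160 161 161 160 161] [160 160 159 154 140 120 115 121 133 132  94  62  56  54  54  53  55  52]
[array([ 580.49997368, -158.66567733]), array([ 594.13244524, -100.91133433]), array([ 521.91191416, -142.04045972]), array([534.73294431, -84.01304132])] [np.float64(76.71886458593144), np.float64(77.54079413015194)]
```

```bash
python3 -c "
from h import *
print(move([586,-21.3,73],down(166.4)))"
```

```text
(array([ 0.068,  3.167, -0.163]), array([-0.024, -0.401,  0.01 ]))
```

Request:
jog_arm(
  travel=[
    [0.04, 0.5, -0.16],
    [0.07, 1.2, -0.16],
    [0.07, 1.9, -0.16],
    [0.07, 2.5, -0.16],
    [0.07, 2.9, -0.16],
    [0.07, 3.1, -0.16],
    [0.07, 3.17, -0.16],
    [0.07, 3.17, -0.16],
    [0.07, 3.17, -0.16],
  ],
  angular=[
    [-0.02, -0.2, 0],
    [-0.02, -0.4, 0],
    [-0.02, -0.4, 0],
    [-0.02, -0.4, 0],
    [-0.02, -0.4, 0],
    [-0.02, -0.4, 0],
    [-0.02, -0.4, 0],
    [-0.02, -0.4, 0],
    [-0.02, -0.4, 0],
  ],
  jaw=0,
)

```text
time_s: 2.57
tcp_pos: [586.6, -21.7, 74.2]
orientation: [-1.573, -0.002, 1.333]
wrist_force: [0.7, 0.7, -0.1]
opening: 85.4
```

Request:
jog_arm(
  travel=[
    [0, 0, 0],
    [0, 0, 0],
    [0, 0, 0],
    [0, 0, 0],
    [0, 0, 0],
    [0, 0, 0],
    [0, 0, 0],
    [0, 0, 0],
    [0, 0, 0],
    [0, 0, 0],
  ],
  angular=[
    [0, 0, 0],
    [0, 0, 0],
    [0, 0, 0],
    [0, 0, 0],
    [0, 0, 0],
    [0, 0, 0],
    [0, 0, 0],
    [0, 0, 0],
    [0, 0, 0],
    [0, 0, 0],
  ],
  jaw=0.5,
  newtons=20,
)

```text
time_s: 3.4
tcp_pos: [587.3, -21.6, 75.8]
orientation: [-1.575, -0.002, 1.333]
wrist_force: [-2.1, -1.4, 6.7]
opening: 59.2
```

```bash
python3 -c "
from h import *
s=robot.state(); print(s['opening'],s['wrist_force'],s['tcp_pos']); shot('wrist','w2')"
```

```text
59.18579373026327 [-2.13404961 -1.44310309  6.69837759] [587.33109036 -21.60086112  75.83964446]
```

View pics/w2.png

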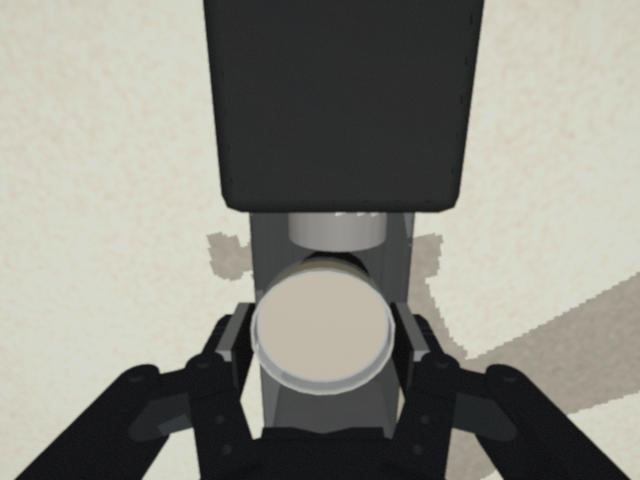

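Dish gripped (opening 59 mm) and level; tan disc centred at (322,326). Lifting.

Request:
jog_arm(
  travel=[
    [0, -0.1, 0],
    [0, -0.4, 0],
    [0, -0.9, 0],
    [0, -1.5, 0],
    [0, -2.1, 0],
    [0, -2.6, 0],
    [0, -2.8, 0],
    [0, -2.8, 0],
  ],
  angular=[
    [0, 0, 0],
    [0, 0, 0],
    [0, 0, 0],
    [0, 0, 0],
    [0, 0, 0],
    [0, 0, 0],
    [0, 0, 0],
    [0, 0, 0],
  ],
)

```text
time_s: 4.12
tcp_pos: [587.9, -21.5, 190.2]
orientation: [-1.579, -0.004, 1.334]
wrist_force: [-0.1, -0.1, -0.7]
opening: 58.9
```

```bash
python3 -c "
from h import *
print(robot.state()['wrist_force'],T()[:3,3],move([458,-135,150],down(166.4)))"
```

```text
[-0.07630206 -0.12416853 -0.68805296] [587.88187982 -21.4663711  190.18599728] (array([-3.526,  0.968,  2.498]), array([0.082, 0.003, 0.042]))
```

Request:
jog_arm(
  travel=[
    [-0.3, 0.0, 0.2],
    [-0.9, 0.05, 0.6],
    [-1.6, 0.1, 1.1],
    [-2.3, 0.3, 1.6],
    [-2.9, 0.6, 2.1],
    [-3.3, 0.85, 2.4],
    [-3.53, 0.97, 2.5],
    [-3.53, 0.97, 2.5],
    [-3.53, 0.97, 2.5],
  ],
  angular=[
    [0.08, 0, 0.04],
    [0.08, 0, 0.04],
    [0.08, 0, 0.04],
    [0.08, 0, 0.04],
    [0.08, 0, 0.04],
    [0.08, 0, 0.04],
    [0.08, 0, 0.04],
    [0.08, 0, 0.04],
    [0.08, 0, 0.04],
  ],
)

```text
time_s: 4.87
tcp_pos: [457.9, -135.5, 149.4]
orientation: [-1.57, 0.0, 1.333]
wrist_force: [0.4, -0.5, 0.6]
opening: 58.9
```

```bash
python3 -c "
from h import *
print(T().round(3)); shot('wrist','w3')"
```

```text
[[ 2.36000e-01 -1.00000e-03 -9.72000e-01  4.57888e+02]
 [ 9.72000e-01 -0.00000e+00  2.36000e-01 -1.35517e+02]
 [-0.00000e+00 -1.00000e+00  1.00000e-03  1.49415e+02]
 [ 0.00000e+00  0.00000e+00  0.00000e+00  1.00000e+00]]
```

View pics/w3.png

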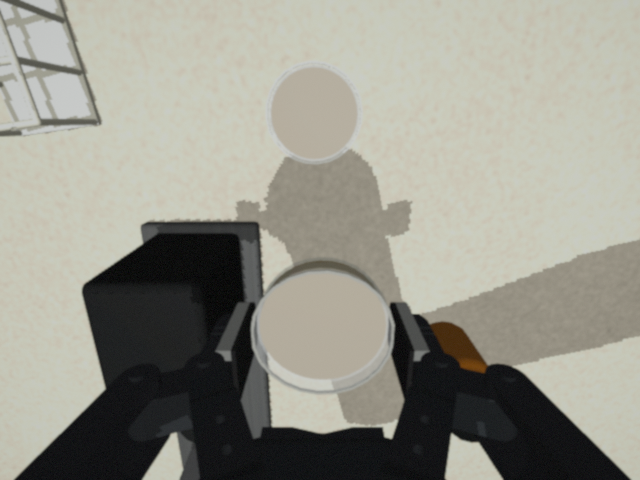

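Pile at about (314,112), held dish at (322,326). Next I measure both and check the held dish for tilt.

Run:
```python
from m import *
tan('w3',139.7,(255,262,392,385)); tan('w3',34,(266,60,362,166)); tan('w2',66,(255,262,392,385))
def bound(f,z,c):
    # tan ellipse axes and world-frame anisotropy
    im=cv2.imread(f'pics/{f}.png').astype(int); m=((im[...,2]-im[...,0]>14)&(im[...,2]>150)).astype(np.uint8)
    n,l,s,ce=cv2.connectedComponentsWithStats(cv2.erode(m[c[1]-75:c[1]+75,c[0]-75:c[0]+75],np.ones((3,3)))); print(s[1:][s[1:,4]>800],ce[1:][s[1:,4]>800])
    
im=cv2.imread('pics/w3.png'); 
for u,v in [(314,112),(322,326),(290,112),(430,40)]: print(im[v,u])
def ext(f,u,v,z,Minv):
    g=cv2.imread(f'pics/{f}.png').astype(int); t=g[v,u]; 
    for du,dv in [(1,0),(-1,0),(0,1),(0,-1)]:
        a=[tuple(g[v+dv*k,u+du*k]) for k in range(25,80)]
        k=next(i for i,p in enumerate(a) if abs(np.array(p)-t).sum()>30)+25
        p=Minv@np.append(ray(f,u+du*(k-.5),v+dv*(k-.5),z),1); print(f,k,p[[0,2]].round(1))
M=np.linalg.inv(T()); ext('w3',322,326,139.7,M); ext('w3',314,112,34,M)
print(M@np.r_[ray('w3',314,112,34),1])
```

```text
w3 enclosing [ 457.7 -136.5] 26.2 fit [ 457.8 -135.9] 25.5
w3 enclosing [ 442.8 -220.8] 26.4 fit [ 442.8 -220.8] 26.0
w2 enclosing [587.2 -22.5] 26.3 fit [587.3 -21.9] 25.6
[161 175 181]
[157 171 179]
[160 175 182]
[186 201 199]
w3 66 [-2.2 28.1]
w3 65 [ -2.2 -26.3]
w3 53 [24.6  0.7]
w3 55 [-27.    0.7]
w3 43 [-88.5  22.2]
w3 44 [-88.5 -31.3]
w3 47 [-60.2  -4.5]
w3 46 [-114.1   -4.1]
[-88.53694139 115.89097651  -4.24516402   1.        ]
```

```bash
python3 -c "
from h import *
print(move([442.9,-220.2,66],down(166.4)))"
```

```text
(array([-2.162,  2.097, -0.111]), array([0.007, 0.005, 0.001]))
```

Request:
jog_arm(
  travel=[
    [-0.4, 0.0, -0.02],
    [-1.0, 0.1, -0.05],
    [-1.6, 0.3, -0.08],
    [-2.0, 0.6, -0.11],
    [-2.16, 1.0, -0.11],
    [-2.16, 1.4, -0.11],
    [-2.16, 1.7, -0.11],
    [-2.16, 1.9, -0.11],
    [-2.16, 2.02, -0.11],
    [-2.16, 2.08, -0.11],
    [-2.16, 2.1, -0.11],
    [-2.16, 2.1, -0.11],
    [-2.16, 2.1, -0.11],
  ],
  angular=[
    [0, 0, 0],
    [0, 0, 0],
    [0, 0, 0],
    [0, 0, 0],
    [0, 0, 0],
    [0, 0, 0],
    [0, 0, 0],
    [0, 0, 0],
    [0, 0, 0],
    [0, 0, 0],
    [0, 0, 0],
    [0, 0, 0],
    [0, 0, 0],
  ],
)

```text
time_s: 6.0
tcp_pos: [443.5, -220.1, 66.5]
orientation: [-1.573, -0.0, 1.334]
wrist_force: [-0.4, 0.2, -0.1]
opening: 59.0
```

```bash
python3 -c "
from h import *
print(robot.state()['wrist_force'],move([442.9,-220.2,62],down(166.4))); shot('wrist','w4')"
```

```text
[-0.35513088  0.16951262 -0.08915406] (array([-0.006,  0.113,  0.013]), array([0.021, 0.009, 0.001]))
```

View pics/w4.png

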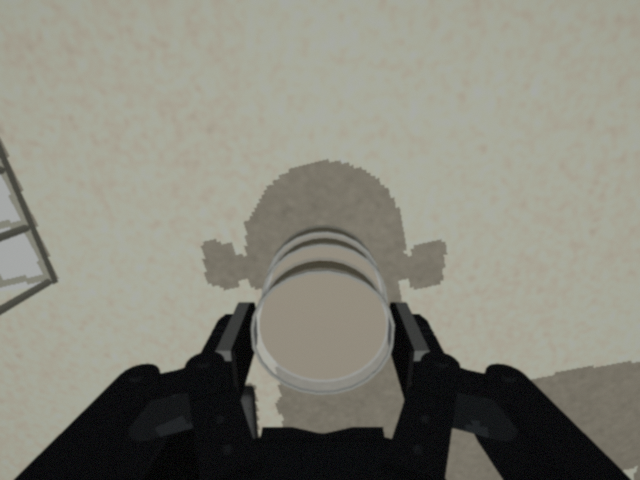

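Held dish (322,326) is lined up laterally with the pile arcs (apex at about (323,232)). Lowering slowly.

Request:
jog_arm(
  travel=[
    [0, 0.02, 0.01],
    [0, 0.04, 0.01],
    [0, 0.06, 0.01],
    [0, 0.08, 0.01],
    [0, 0.09, 0.01],
    [0, 0.1, 0.01],
    [0, 0.1, 0.01],
  ],
  angular=[
    [0, 0, 0],
    [0, 0, 0],
    [0, 0, 0],
    [0, 0, 0],
    [0, 0, 0],
    [0, 0, 0],
    [0, 0, 0],
  ],
)

```text
time_s: 6.63
tcp_pos: [442.9, -220.0, 62.4]
orientation: [-1.573, -0.0, 1.334]
wrist_force: [-0.5, 0.2, -0.6]
opening: 59.0
```

Request:
jog_arm(
  travel=[
    [0, 0.01, 0],
    [0, 0.025, 0],
    [0, 0.04, 0],
    [0, 0.04, 0],
  ],
  angular=[
    [0, 0, 0],
    [0, 0, 0],
    [0, 0, 0],
    [0, 0, 0],
  ],
)

```text
time_s: 6.97
tcp_pos: [443.0, -220.1, 61.8]
orientation: [-1.573, 0.0, 1.335]
wrist_force: [-2.5, 2.2, 7.9]
opening: 58.9
```

Request:
jog_arm(
  travel=[
    [0, 0, 0],
    [0, 0, 0],
    [0, 0, 0],
    [0, 0, 0],
  ],
  angular=[
    [0, 0, 0],
    [0, 0, 0],
    [0, 0, 0],
    [0, 0, 0],
  ],
)

```text
time_s: 7.3
tcp_pos: [443.2, -220.2, 61.9]
orientation: [-1.573, 0.0, 1.335]
wrist_force: [-0.7, 0.4, 1.4]
opening: 59.4
```

Request:
jog_arm(
  travel=[
    [0, 0, 0],
    [0, 0, 0],
    [0, 0, 0],
    [0, 0, 0],
    [0, 0, 0],
    [0, 0, 0],
    [0, 0, 0],
    [0, 0, 0],
    [0, 0, 0],
    [0, 0, 0],
  ],
  angular=[
    [0, 0, 0],
    [0, 0, 0],
    [0, 0, 0],
    [0, 0, 0],
    [0, 0, 0],
    [0, 0, 0],
    [0, 0, 0],
    [0, 0, 0],
    [0, 0, 0],
    [0, 0, 0],
  ],
  jaw=0,
)

```text
time_s: 8.13
tcp_pos: [443.2, -220.1, 61.9]
orientation: [-1.573, 0.0, 1.335]
wrist_force: [0.0, -0.3, -0.3]
opening: 85.5
```

Request:
jog_arm(
  travel=[
    [0, -0.2, 0],
    [0, -0.6, 0],
    [0, -1.2, 0],
    [0, -2, 0],
    [0.2, -2.8, 0],
    [0.6, -3.5, 0],
    [1.0, -4, 0],
    [1.4, -4.3, 0],
    [1.6, -4.5, 0],
    [1.6, -4.5, 0],
  ],
  angular=[
    [0, 0, 0],
    [0, 0, 0],
    [0, 0, 0],
    [0, 0, 0],
    [0, 0, 0],
    [0, 0, 0],
    [0, 0, 0],
    [0, 0, 0],
    [0, 0, 0],
    [0, 0, 0],
  ],
)

```text
time_s: 8.97
tcp_pos: [458.7, -156.9, 244.1]
orientation: [-1.578, -0.001, 1.337]
wrist_force: [0.5, -0.2, 0.8]
opening: 85.7
```

Run:
```python
from m import *
print(T()[:3,3]); shot('wrist','w5'); shot('side','s5')
p=proj('w5',[442.9,-220.5,52]); print(p)
a=cv2.imread('pics/w5.png'); b=cv2.imread('pics/s5.png'); q=proj('s5',[443,-220,30]); print(q)
x,y=p.astype(int); x=max(160,min(x,480)); y=max(120,min(y,360)); c1=a[y-120:y+120,x-160:x+160]
x,y=q.astype(int); c2=cv2.resize(b[y-30:y+30,x-40:x+40],(400,300),interpolation=cv2.INTER_CUBIC)
cv2.imwrite('pics/v5.png',np.hstack([cv2.resize(c1,(400,300)),c2]))
tan('w5',52,(int(p[0])-60,max(0,int(p[1])-60),int(p[0])+60,int(p[1])+60))
```

```text
[ 458.74766299 -156.8711421   244.1116212 ]
[324.77739602 142.01055927]
[352.89867583 214.6789903 ]
w5 enclosing [ 443.8 -218.6] 26.4 fit [ 443.9 -218.7] 25.8
```

View pics/v5.png

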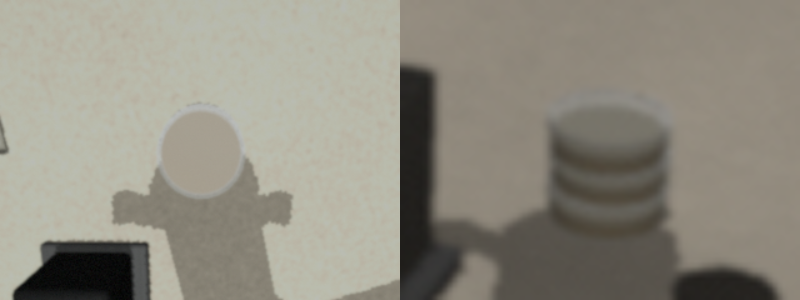

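Dish released: it sits on the pile, and the side view shows a neat stack of three. Moving over the stand.

```bash
python3 -c "
from h import *
print(move([405,252,180],down(101)),robot.state()['joint_positions'])"
```

```text
(array([9.654, 1.531, 3.663]), array([1.4000e-02, 1.0916e+01, 9.0000e-03])) [ 4.88449405e-03  1.54891025e-01 -3.51591796e-01  4.56901298e-04
 -1.06274243e+00 -2.40755891e-01]
```

Request:
jog_arm(
  travel=[
    [0.5, 0.0, 0.2],
    [1.3, 0.1, 0.5],
    [2.3, 0.2, 0.9],
    [3.3, 0.4, 1.3],
    [4.3, 0.6, 1.7],
    [5.3, 0.8, 2.1],
    [6.3, 1.0, 2.5],
    [7.3, 1.2, 2.9],
    [8.3, 1.4, 3.2],
    [9.1, 1.5, 3.5],
    [9.65, 1.53, 3.66],
    [9.65, 1.53, 3.66],
    [9.65, 1.53, 3.66],
    [9.65, 1.53, 3.66],
  ],
  angular=[
    [0, 0.8, 0],
    [0, 1.8, 0],
    [0, 2.8, 0],
    [0, 3.8, 0],
    [0, 4.8, 0],
    [0, 5.8, 0],
    [0, 6.8, 0],
    [0, 7.8, 0],
    [0, 8.8, 0],
    [0, 9.8, 0],
    [0, 10.6, 0],
    [0, 10.92, 0],
    [0, 10.92, 0],
    [0, 10.92, 0],
  ],
)

```text
time_s: 10.23
tcp_pos: [404.5, 252.1, 178.1]
orientation: [-1.574, 0.002, 0.194]
wrist_force: [0.1, -0.7, 0.0]
opening: 85.4
```

```bash
python3 -c "
from h import *
print(T().round(3)); shot('wrist','w6')"
```

```text
[[ 9.81000e-01 -1.00000e-03 -1.92000e-01  4.04527e+02]
 [ 1.92000e-01 -4.00000e-03  9.81000e-01  2.52054e+02]
 [-2.00000e-03 -1.00000e+00 -3.00000e-03  1.78094e+02]
 [ 0.00000e+00  0.00000e+00  0.00000e+00  1.00000e+00]]
```

View pics/w6.png

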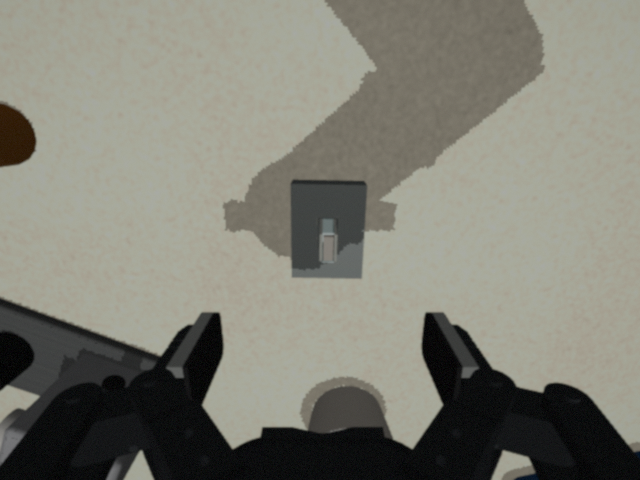

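Stand spans (291..366, 182..278), nearly square to the view; cuvette top at about (328,250). I need numbers for the cuvette top and stand edges.

Run:
```python
from m import *
g=cv2.imread('pics/w6.png',0)
print(g[212:270:2,312:346:2])
for v in (190,210,268,274): print(v,g[v,286:298],g[v,358:372])
print([ [g[v,u] for v in range(176,190)] for u in (300,350)],[ [g[v,u] for v in range(270,284)] for u in (300,350)])
```

```text
[[ 66  67  66  66  65  65  65  68  66  67  66  67  66  65  65  67  68]
 [ 67  66  65  67  67  67  66  66  65  66  67  66  65  68  66  67  67]
 [ 66  66  68  66  65  65  66  64  66  66  65  68  69  69  67  66  66]
 [ 67  67  71  60  63  70  81  76  76  76  74  64  60  64  64  64  66]
 [ 66  66  70  63  72  92 109 109 109 108  99  78  59  61  66  67  65]
 [ 66  66  71  59  72  92 112 111 110 112 100  78  59  61  68  67  66]
 [ 67  65  70  60  74  92 110 111 111 111 100  78  58  62  65  67  63]
 [ 66  66  66  62  73  93 110 111 112 111  99  76  64  62  65  67  66]
 [ 66  65  65  59  73  93 110 112 109 111 100  76  68  63  66  67  64]
 [ 65  68  64  61  75  94 111 112 111 110  98  77  72  66  65  67  64]
 [ 66  66  65  60  75 105 126 126 125 125 115  89  72  66  66  66  65]
 [ 65  65  68  63  98 131 142 140 140 139 136 113  93  69  65  66  65]
 [ 67  64  66  67 113 133 109  99  99  96  91 103 117  75  67  66  65]
 [ 66  65  71  68 115 136 130 124 125 123 120 109 116  73  67  65  66]
 [ 67  67  66  65 115 133 129 128 126 127 121 110 114  71  67  66  67]
 [ 65  65  65  70 115 118 125 127 1
[... 1536 characters left out ...]
), np.uint8(65), np.uint8(67), np.uint8(68), np.uint8(68), np.uint8(68)], [np.uint8(117), np.uint8(119), np.uint8(118), np.uint8(109), np.uint8(87), np.uint8(56), np.uint8(39), np.uint8(40), np.uint8(46), np.uint8(61), np.uint8(68), np.uint8(68), np.uint8(67), np.uint8(68)]] [[np.uint8(101), np.uint8(103), np.uint8(102), np.uint8(102), np.uint8(104), np.uint8(103), np.uint8(108), np.uint8(132), np.uint8(156), np.uint8(163), np.uint8(165), np.uint8(165), np.uint8(166), np.uint8(165)], [np.uint8(102), np.uint8(105), np.uint8(103), np.uint8(103), np.uint8(103), np.uint8(103), np.uint8(103), np.uint8(110), np.uint8(133), np.uint8(159), np.uint8(166), np.uint8(166), np.uint8(165), np.uint8(167)]]
```

Run:
```python
from m import *
c=[ray('w6',u,v,22)[:2] for u,v in [(290.8,184.5),(366.8,185),(292,277.3),(361.7,278.3)]]
print(c,[np.linalg.norm(c[i]-c[j]).round(1) for i,j in ((0,1),(2,3),(0,2),(1,3))])
for i,j in ((0,2),(1,3)): d=c[j]-c[i]; print(np.degrees(np.arctan2(d[1],d[0])))
for i,j in ((0,1),(2,3)): d=c[i]-c[j]; print(np.degrees(np.arctan2(d[1],d[0])), 'y ax')
print('centre',sum(c)/4)
for z in(57,59):
  k=[ray('w6',u,v,z)[:2] for u,v in [(319.5,235),(337,235),(319.5,263),(337,263)]]; print(z,sum(k)/4,[np.linalg.norm(k[i]-k[j]).round(1) for i,j in ((0,1),(0,2))])
```

```text
[array([373.14114726, 221.83331529]), array([362.00804966, 280.10669142]), array([451.2370013 , 235.93838534]), array([440.53020209, 294.51818148])] [np.float64(59.3), np.float64(59.6), np.float64(79.4), np.float64(79.8)]
10.237950050599586
10.399984662636784
-79.18400899037782 y ax
-79.64221157504019 y ax
centre [406.72910008 258.09914338]
57 [407.67241751 258.2277134 ] [np.float64(12.5), np.float64(21.6)]
59 [406.9593897  258.05685909] [np.float64(12.4), np.float64(21.4)]
```

```bash
python3 -c "
from h import *
print(move([407.2,258.1,54],down(100.4)))"
```

```text
(array([0.104, 3.11 , 0.171]), array([ 0.031,  0.101, -0.018]))
```

Request:
jog_arm(
  travel=[
    [0.05, 0.2, 0.1],
    [0.1, 0.6, 0.17],
    [0.1, 1.1, 0.17],
    [0.1, 1.7, 0.17],
    [0.1, 2.3, 0.17],
    [0.1, 2.7, 0.17],
    [0.1, 2.95, 0.17],
    [0.1, 3.08, 0.17],
    [0.1, 3.11, 0.17],
    [0.1, 3.11, 0.17],
  ],
  angular=[
    [0.03, 0.1, -0.02],
    [0.03, 0.1, -0.02],
    [0.03, 0.1, -0.02],
    [0.03, 0.1, -0.02],
    [0.03, 0.1, -0.02],
    [0.03, 0.1, -0.02],
    [0.03, 0.1, -0.02],
    [0.03, 0.1, -0.02],
    [0.03, 0.1, -0.02],
    [0.03, 0.1, -0.02],
  ],
  jaw=0,
  newtons=20,
)

```text
time_s: 11.12
tcp_pos: [407.3, 257.3, 53.8]
orientation: [-1.571, 0.0, 0.18]
wrist_force: [0.6, -0.0, 0.6]
opening: 85.2
```

Run:
```python
from m import *
print(move([407.2,258.1,54],down(100.4))); shot('wrist','w7')
a=cv2.imread('pics/w7.png'); cv2.imwrite('pics/v7.png',cv2.resize(a[240:440,190:450],None,fx=3,fy=3,interpolation=cv2.INTER_CUBIC)); print(proj('w7',[407.2,258.1,59]))
```

```text
(array([ 0.001, -0.005,  0.021]), array([ 0.005, -0.012, -0.001]))
[320.43546036 352.97762474]
```

View pics/v7.png

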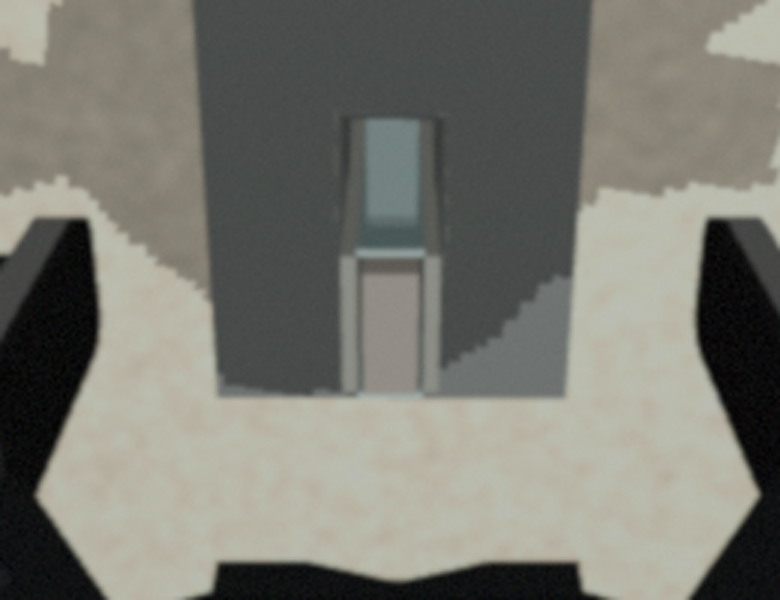

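Cuvette top centred at about (320,348), square to the jaws, within about 1–2 mm of plan. Closing.

Request:
jog_arm(
  travel=[
    [0, 0, 0.02],
    [0, 0, 0.02],
    [0, 0, 0.02],
    [0, 0, 0.02],
    [0, 0, 0.02],
    [0, 0, 0.02],
    [0, 0, 0.02],
    [0, 0, 0.02],
    [0, 0, 0.02],
    [0, 0, 0.02],
    [0, 0, 0.02],
    [0, 0, 0.02],
    [0, 0, 0.02],
    [0, 0, 0.02],
  ],
  angular=[
    [0, 0, 0],
    [0, 0, 0],
    [0, 0, 0],
    [0, 0, 0],
    [0, 0, 0],
    [0, 0, 0],
    [0, 0, 0],
    [0, 0, 0],
    [0, 0, 0],
    [0, 0, 0],
    [0, 0, 0],
    [0, 0, 0],
    [0, 0, 0],
    [0, 0, 0],
  ],
  jaw=1,
  newtons=25,
)

```text
time_s: 12.33
tcp_pos: [406.9, 257.8, 54.1]
orientation: [-1.572, 0.001, 0.18]
wrist_force: [0.1, -6.0, 2.2]
opening: 12.2
```

Request:
jog_arm(
  travel=[
    [0, -0.05, 0],
    [0, -0.15, 0],
    [0, -0.3, 0],
    [0, -0.5, 0],
    [0, -0.9, 0],
    [0, -1.5, 0],
    [0, -2.1, 0],
    [0, -2.7, 0],
    [0, -3.2, 0],
    [0, -3.3, 0],
    [0, -3.3, 0],
  ],
  angular=[
    [0, 0, 0],
    [0, 0, 0],
    [0, 0, 0],
    [0, 0, 0],
    [0, 0, 0],
    [0, 0, 0],
    [0, 0, 0],
    [0, 0, 0],
    [0, 0, 0],
    [0, 0, 0],
    [0, 0, 0],
  ],
)

```text
time_s: 13.25
tcp_pos: [407.9, 259.4, 188.7]
orientation: [-1.567, -0.005, 0.181]
wrist_force: [0.0, 0.2, -0.4]
opening: 11.9
```

Run:
```python
from m import *
print(ray('w7',320.3,348.3,57),T()[:3,3]); print(move([582.7,-17.9,186],down(166.4)),robot.state()['joint_positions'])
```

```text
[406.56513003 257.92067679  57.        ] [407.8565175  259.42420613 188.69820373]
(array([ 3.051,  0.054, -7.607]), array([-5.0000e-03, -1.1005e+01,  6.1000e-02])) [ 9.03676699e-01  2.07323272e-01 -4.33188035e-01  4.71176123e-04
 -9.24282283e-01 -2.29377599e+00]
```

Request:
jog_arm(
  travel=[
    [0.1, 0, -0.3],
    [0.3, 0, -0.8],
    [0.6, 0, -1.5],
    [0.9, 0, -2.3],
    [1.3, 0.02, -3.2],
    [1.7, 0.03, -4.1],
    [2.0, 0.05, -5.0],
    [2.4, 0.05, -5.9],
    [2.7, 0.05, -6.7],
    [2.95, 0.05, -7.3],
    [3.05, 0.05, -7.61],
    [3.05, 0.05, -7.61],
    [3.05, 0.05, -7.61],
    [3.05, 0.05, -7.61],
    [3.05, 0.05, -7.61],
  ],
  angular=[
    [0, -0.5, 0.06],
    [0, -1.3, 0.06],
    [0, -2.3, 0.06],
    [0, -3.3, 0.06],
    [0, -4.3, 0.06],
    [0, -5.4, 0.06],
    [0, -6.5, 0.06],
    [0, -7.6, 0.06],
    [0, -8.7, 0.06],
    [0, -9.7, 0.06],
    [0, -10.5, 0.06],
    [0, -11, 0.06],
    [0, -11, 0.06],
    [0, -11, 0.06],
    [0, -11, 0.06],
  ],
)

```text
time_s: 14.5
tcp_pos: [582.2, -17.6, 185.4]
orientation: [-1.569, -0.0, 1.332]
wrist_force: [0.2, 0.4, -0.8]
opening: 11.8
```

Run:
```python
from m import *
print(T().round(3)); shot('wrist','w8'); print(move([582.7,-17.9,102.5],down(166.4)))
```

```text
[[ 2.36000e-01 -1.00000e-03 -9.72000e-01  5.82247e+02]
 [ 9.72000e-01  0.00000e+00  2.36000e-01 -1.76050e+01]
 [ 0.00000e+00 -1.00000e+00  1.00000e-03  1.85439e+02]
 [ 0.00000e+00  0.00000e+00  0.00000e+00  1.00000e+00]]
(array([-0.009,  2.08 , -0.014]), array([-0.01 , -0.006,  0.002]))
```

View pics/w8.png

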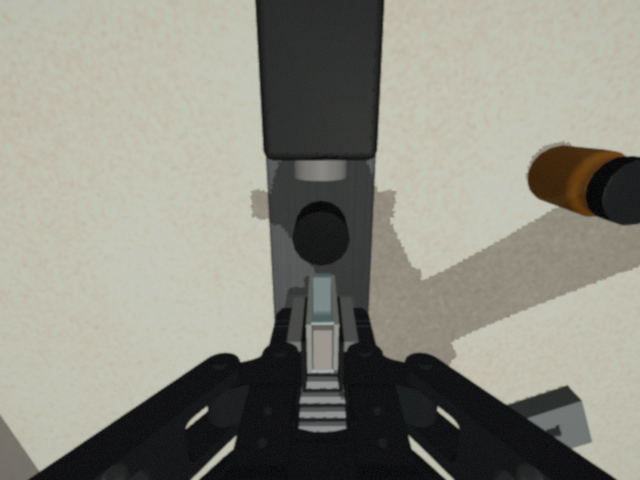

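Stage at about (321,235), black housing u 264–378, cuvette at u≈322, all symmetric, so sideways is aligned.

Run:
```python
from m import *
for v in (231,235): print(ray('w8',321,v,50))
# cuvette in tool x: top glass rim v 322..375 at z=TCP+2.9
M=np.linalg.inv(T())
for v in (322,375): print(M@np.r_[ray('w8',322.3,v,185.4+2.9),1])
```

```text
[582.02212868 -21.83284217  50.        ]
[582.77007516 -18.75402309  50.        ]
[-11.45953945  -2.59219353   0.02318293   1.        ]
[12.75857661 -2.58761806  0.04347545  1.        ]
```

Consistent with (582.7, -18). Lowering into the beam.

Request:
jog_arm(
  travel=[
    [0, 0.2, -0.01],
    [-0.01, 0.5, -0.01],
    [-0.01, 0.9, -0.01],
    [-0.01, 1.3, -0.01],
    [-0.01, 1.65, -0.01],
    [-0.01, 1.9, -0.01],
    [-0.01, 2.03, -0.01],
    [-0.01, 2.08, -0.01],
    [-0.01, 2.08, -0.01],
    [-0.01, 2.08, -0.01],
    [-0.01, 2.08, -0.01],
    [-0.01, 2.08, -0.01],
  ],
  angular=[
    [0, 0, 0],
    [0, 0, 0],
    [0, 0, 0],
    [0, 0, 0],
    [0, 0, 0],
    [0, 0, 0],
    [0, 0, 0],
    [0, 0, 0],
    [0, 0, 0],
    [0, 0, 0],
    [0, 0, 0],
    [0, 0, 0],
  ],
)

```text
time_s: 15.55
tcp_pos: [583.0, -17.8, 103.3]
orientation: [-1.571, -0.001, 1.333]
wrist_force: [0.6, -0.0, -0.0]
opening: 12.1
```

Run:
```python
from m import *
s=robot.state(); print(s['wrist_force'],s['opening'],s['qd'].round(3),move([582.7,-17.9,102.5],down(166.4)))
shot('wrist','w9'); shot('side','s9'); shot('top','t9')
b=cv2.imread('pics/s9.png'); t=cv2.imread('pics/t9.png'); w=cv2.imread('pics/w9.png')
q=proj('s9',[583,-18,80]).astype(int); p=proj('s9',[443,-220,30]).astype(int); print(q,p)
z=lambda i,c,h,k:cv2.resize(i[c[1]-h*3//4:c[1]+h*3//4,c[0]-h:c[0]+h],(400,300),interpolation=cv2.INTER_CUBIC)
cv2.imwrite('pics/v9.png',np.vstack([np.hstack([z(b,q,50,0),z(b,p,40,0)]),np.hstack([cv2.resize(w,(400,300)),z(t,[400,268],60,0)])]))
```

```text
[ 0.5899011  -0.026448   -0.04178998] 12.068629722968945 [-0.002  0.001 -0.002 -0.001  0.001 -0.   ] (array([-0.004,  0.021,  0.007]), array([ 0.005, -0.005,  0.008]))
[277 232] [352 214]
```

View pics/v9.png

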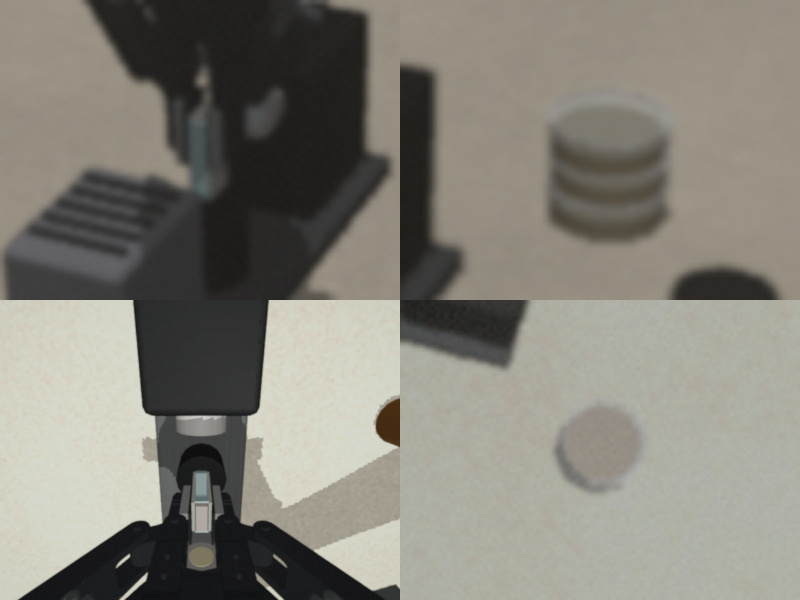

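The cuvette is upright and centred over the stage, clear of the bench and in line with both tubes. The pile of three is neat. Handing in.

```bash
python3 -c "
from h import *
print(robot.hand_in())"
```

```text
the job is handed in; nothing more can be done
None
```

I put the left-over dish on the pile and let go of it. I then took the cuvette out by its frosted faces and handed in at about 15.7 s, still holding it in the light path. The hand-in gives no verdict, so these are my own last checks:

- **Pile:** the side and top views show a neat, level stack of three. I measured the top dish about 2 mm from where I had measured the pile (limit 6 mm).
- **Cuvette:** the grip opening was 12.1 mm, the arm was still, and the wrist force was about 0.6 N, so it was not pressing on the bench. Its centre should be at about 83.7 mm, worked out from the grip height, against 82 mm for the beam. It is within about 1 mm of the beam sideways and about 1 mm of midway between the tubes. The turn matches the bench axis to within about 1°, and it stands upright.
- **Bystanders:** the jar, tub and wire rack were not approached.

- **Disagreements:** the first top-camera estimate of the beam point was about 8 mm off sideways from the wrist-camera value; I used the wrist one because it was taken from closer. Estimates of the bench angle ranged from 76.1° to 77.5°, and I used 76.4°.
- **Forces:** the dish briefly met the pile with about 8 N, which I eased off before opening the fingers.

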